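# Seat the centring ring and hold the window lid at balance

### The arm

A 6-joint arm with a two-finger parallel gripper is mounted at the origin on the work surface. World frame = base frame: x ahead of the robot, y to its left, z up, the work surface at z = 0. Lengths are in m, angles in rad, forces in N, time in s.
With the tool pointing down it reaches from about 0.35 to 0.875 m from the base axis. Payload 4.2 kg.
Tool frame: the origin (TCP) lies midway between the tips of the shut fingers; the grasp point (between the pads) lies 19 mm behind it (robot.grasp_offset is the distance from the TCP to the grasp point, in m); z points along the fingers, y is the line along which they close (so a half turn about z gives the same grasp; the last joint's range is limited). The gripper opens to 85 mm and grips with 20 to 120 N. Pads are 22 mm wide; open, the fingers measure 114 mm over their backs; the gripper's body (76 mm by 85 mm) begins 54 mm behind the grasp point. The pads swing forward as they close: fully open they stand 13 mm farther back than shut.
Start: joints at [1.441, 0.385, 0.008, 0, -1.194, -0.259], TCP at [0.237, 0.578, 0.231] pointing down, gripper open.
Joint ranges: [-3.14, 3.14], [-1.21, 2.06], [-1.07, 1.41], [-3.16, 2.05], [-2.99, -0.16], [-3.1, 3.1]. Speed limits (rad/s): [2.79, 2.79, 3.14, 3.14, 3.14, 3.14].

### API

Orientations are given as a unit quaternion [x, y, z, w].
In Python, from workcell import robot gives the robot as it stands.
- The arm moves only by the tool arm_command, never from a script. Its argument "moves" is a list of rows, each a list of 7 numbers: the shift along the world's x, y, z in units of 25 mm (1.0 is 25 mm), then the turn, a rotation vector about the world's x, y, z in units of 6 degrees (1.0 is 6 degrees), then the opening, from 0 (shut) to 1 (fully open). In form: [[x, y, z, wx, wy, wz, jaw], ...]. A call has 1 to 20 rows; each row shifts and turns the commanded pose from where the row before left it; what a row does not reach is not made up. A row lasts 1/12 s, in which the tool goes at most 41.7 mm and 7.16 degrees, less where a joint would pass 70% of its speed; a pose out of reach is approached as far as the arm can. A call is refused whole if a number of a shift passes 1 or a number of a turn 1, either way. A call with a gripper value outside its range is refused whole. The fingers move at their own pace and stop on an object; the grip force is fixed at half the most. Time passes only in rows, so rows that do not move let the fingers close. It gives the time, the measured TCP pose, the force, the opening and the grip force at its end, in the units of the state.
- robot.sense(): the state, without advancing time (a new reading comes with each control period).
- robot.capture(name): name is "scene" or "side" or "wrist"; returns a dict with "img" (420x560x3 uint8, blue, green, red), "fovy" (degrees; the focal length in pixels is half the picture's height over the tangent of half this angle, whatever the lens; pixels are square), "cx", "cy" (the principal point, pixels), "dist" ([k1, k2, p1, p2, k3] as OpenCV has them; the pictures are not rectified), "pose" (4x4, takes a point from camera to world coordinates); the wrist camera has in their place "hand_eye" (4x4, takes a point from camera to tool coordinates, whose origin is the TCP and whose axes are the flange's). Camera axes: x right, y down, z forward; pixel columns grow to the right and rows downward; lengths in m; the calibration is good to about 2 mm. A picture is of the moment at which its call begins: read the wrist's pose just before it. There is no depth.
- robot.hand_in(): hands the job in; it is judged then, once.
The state is a dict: "time": time; "joint_pos": joint angles; "qd": joint speeds; "joint_torque": joint torques, N m; "eef_pos": TCP position; "tcp_rot": TCP orientation; "wrist_force": force on the tool from outside, world axes, zero at the start; "wrist_torque": the same for the moment, N m; "finger_gap": opening from 0.0 (shut) to 1.0 (fully open); "grasp_force": force on a finger pad.
Only numpy, scipy, OpenCV 4.12 (cv2) and the standard library are available. Lean on these libraries where they do the work, as an engineer would, in place of code of your own. Each camera call takes 0.05 s, during which the arm holds its last target. There are 200 camera calls.

### The job

Pick the one centring ring that fits the sample chamber's port, seat it squarely in the port and let go of it. Then swing the laid-back window lid up by its bar handle to its balance point, where it would fall neither shut nor back, and finish while still gripping it there, motionless, so that I can wipe both faces of the glass before we close up. Never let the lid drop, and leave the other rings and the hardware where they lie.

Things in the scene. Friction and masses are not known exactly. Their poses are not given: they have to be found in the camera images.
- ring_dn25: Centring ring, DN 25 size: a steel sleeve 13 mm long, 26 mm outside and bevelled to 22 mm at both ends, through a black sealing bead 44 mm outside and 5 mm thick at mid-length (4 to 9 mm above the underside); 18 g. Loose, lies flat on ring_rack; the three lie in any order. Origin: centre of its underside, z up.
- ring_dn40: Centring ring, DN 40 size: a steel sleeve 13 mm long, 41 mm outside and bevelled to 37 mm at both ends, through a black sealing bead 59 mm outside and 5 mm thick at mid-length (4 to 9 mm above the underside); 25 to 49 g. Loose, lies flat on ring_rack; the three lie in any order. Origin: centre of its underside, z up.
- ring_dn50: Centring ring, DN 50 size: a steel sleeve 13 mm long, 52 mm outside and bevelled to 48 mm at both ends, through a black sealing bead 78 mm outside and 5 mm thick at mid-length (4 to 9 mm above the underside); 55 g. Loose, lies flat on ring_rack; the three lie in any order. Origin: centre of its underside, z up.
- ring_rack: Wooden rack, fixed: a straight bar 22 mm wide, 360 mm long, its top 20 mm above the shelf (10 mm clear under it), on a 70 mm wide foot at each end. The three rings lie on the bar about 115 mm apart. Origin: centre of its underside, x along the bar.
- chamber: Small sample chamber, fixed: aluminium block 120 mm square, its top 58 mm up, on a 150 mm square foot plate, a clamped stub on its far side (+x), hinge and lid stops on its +y side. Turned by up to 0.45 rad. Origin: centre of the underside; x parallel to the lid's hinge pin, y towards the hinge, z up.
- port (a point): Centre of the port, in the plane of its flat sealing face, 74 mm above the shelf; axes as chamber. A round steel flange 53 mm across, 16 mm proud of the block; open counterbore 43 mm across, 5.5 mm deep, then a 36 mm bore. A seated ring has one sleeve end in the counterbore and its bead flat on the face all round: its underside is 4 mm below this point.
- lid_hinge (a point): Middle of the lid's hinge pin, fixed: 70 mm from the port's centre along +y and 2.5 mm above its sealing face. Axes as chamber; does not turn with the lid.
- lid_angle (a joint): Window lid's angle, rad: 0 shut over the port, pi/2 plate vertical, 2.1 (at the start) laid back on its stops, away from the port. Balance point 1.418: the plate leans 9 degrees from vertical towards the port. Hinge nearly free: the lid stays by itself only within 0.02 rad of balance, else falls shut or back. Nothing but the hand holds it.
- lid: Window lid: aluminium plate 100 mm square, 10 mm thick, 20 to 120 mm out from the hinge pin, with a 38 mm round glass; 0.47 kg with its handle. Origin on the middle of the hinge pin; x along the pin, y from the free edge towards the pin, z to the outer face (upper when shut). Its centre of mass is 86 mm out from the pin along the plate and 13 mm towards the outer face.
- lid_handle (a point): Bar handle on the lid's free edge, parallel to the hinge pin: 12 mm thick, 90 mm long, 32 mm off the plate's edge on two 10 mm legs, 66 mm clear between. Point: middle of the bar. With the lid shut it is 152 mm out from the pin and 13.5 mm above it; laid back about 0.20 m above the shelf, at balance 0.23 m. Pinched, it turns between the fingers as the lid swings.
- clamp_ring: Bystander: ribbed aluminium clamp ring, 72 mm across without its lugs, 18 mm high, lying flat. Origin: centre of its underside.
- bolt_a: Bystander: polished steel bolt standing on its hexagon head, head 19 mm, shank 10 mm, 48 mm tall. Origin: centre of its underside.
- bolt_b: Bystander: a second bolt, like bolt_a.
- wrench: Bystander: stainless wrench lying flat, 160 mm long along its x, 8 mm thick. Origin: centre of its underside.
Not all that is in view belongs to the job. What is shaped like the ring_dn40 but orange is not meant.

How it is judged:
By the outcome, as a careful person would: the job done as asked, in the order asked, and still so for the second after the job is handed in, while the arm keeps its last pose, push and grip.
It also fails if it takes over 64 s, if anything falls off the work surface, if the arm or the gripper's body presses on something with over 40 N, if the wrist force passes 120 N, or if a joint passes its speed limit or range.

## Working session

There is one attempt and no reset: what is moved stays moved. The work goes in short steps, Python scripts to look and compute and a tool call to move; the robot and the scene stay as the last step left them, time stands still between calls to the robot, and variables do not carry over. Pictures are saved under pics/ and viewed, at most 10 in all, crops included, and the job is handed in when it is done.

Besides the shell and the picture viewer there is one more tool, called after "Emit:" by a JSON object that holds its "api" and its "payload", one argument or row to a line. arm_command: Moves the arm, as the interface text tells. Its arguments: {"type":"object","properties":{"moves":{"type":"array"}},"required":["moves"]}

```bash
mkdir -p pics; ls
cat > h.py <<'E'
import numpy as np, cv2
from scipy.spatial.transform import Rotation as R
from workcell import robot
def K(c):
    f=c["img"].shape[0]/2/np.tan(np.radians(c["fovy"])/2)
    return np.array([[f,0,c["cx"]],[0,f,c["cy"]],[0,0,1]])
def pose(c,s=None):
    if "pose" in c: return np.array(c["pose"])
    T=np.eye(4);T[:3,:3]=R.from_quat(s["tcp_rot"]).as_matrix();T[:3,3]=s["eef_pos"]
    return T@np.array(c["hand_eye"])
def ray(c,T,uv):
    p=cv2.undistortPoints(np.array([[uv]],float),K(c),np.array(c["dist"],float))[0,0]
    d=T[:3,:3]@np.array([p[0],p[1],1]);return T[:3,3],d/np.linalg.norm(d)
def atz(c,T,uv,z):
    o,d=ray(c,T,uv);return o+d*(z-o[2])/d[2]
def tri(rays):
    A=sum(np.eye(3)-np.outer(d,d) for o,d in rays);b=sum((np.eye(3)-np.outer(d,d))@o for o,d in rays)
    p=np.linalg.solve(A,b);return p,[np.linalg.norm(np.cross(p-o,d)) for o,d in rays]
def proj(c,T,P):
    Ti=np.linalg.inv(T);r=cv2.Rodrigues(Ti[:3,:3])[0]
    return cv2.projectPoints(np.atleast_2d(P).astype(float),r,Ti[:3,3],K(c),np.array(c["dist"],float))[0][:,0]
def snap(n,f):
    import pickle
    s=robot.sense();c=robot.capture(n);cv2.imwrite(f"pics/{f}.png",c["img"]);T=pose(c,s)
    pickle.dump((c,T),open(f"pics/{f}.pkl","wb"));return c,T
def load(f):
    import pickle;return pickle.load(open(f"pics/{f}.pkl","rb"))
E
python3 - <<'E'
from h import *
a,Ta=snap("scene","sc0");b,Tb=snap("side","si0");w,Tw=snap("wrist","w0")
for T in (Ta,Tb,Tw): print(T.round(3))
print(np.array(w["hand_eye"]).round(3))
print(robot.sense())
top=np.hstack([a["img"],b["img"]]);cv2.imwrite("pics/both.png",cv2.resize(np.vstack([top,np.hstack([w["img"],0*w["img"]])]),(800,600)))
E
```

```text
pics
[[ 0.799  0.467 -0.378  0.862]
 [ 0.601 -0.625  0.498 -0.515]
 [-0.004 -0.625 -0.781  0.818]
 [ 0.     0.     0.     1.   ]]
[[ 0.833 -0.344  0.434 -0.071]
 [-0.554 -0.539  0.635 -0.868]
 [ 0.015 -0.769 -0.639  0.925]
 [ 0.     0.     0.     1.   ]]
[[-0.379 -0.886 -0.268  0.304]
 [-0.925  0.363  0.11   0.551]
 [ 0.     0.29  -0.957  0.375]
 [ 0.     0.     0.     1.   ]]
[[ 0.    -0.957 -0.29   0.073]
 [ 1.     0.001 -0.002 -0.   ]
 [ 0.002 -0.29   0.957 -0.145]
 [ 0.     0.     0.     1.   ]]
{'time': 0.15, 'joint_pos': array([ 1.44059120e+00,  3.85386564e-01,  6.92750652e-03, -3.55190115e-04,
       -1.19398288e+00, -2.58605483e-01]), 'qd': array([-0.00155268, -0.00317628,  0.00578204,  0.00106141, -0.00102286,
        0.00106926]), 'joint_torque': array([-5.29901190e-04, -3.92679262e+01,  1.88581288e+01,  4.18864131e+00,
       -3.42673309e-03, -1.38521482e-06]), 'eef_pos': array([0.23674525, 0.57794999, 0.2304636 ]), 'tcp_rot': array([ 9.81149731e-01, -1.93247256e-01, -1.11953448e-04,  8.31701072e-04]), 'wrist_force': array([ 0.56985259, -0.66950516, -0.06350724]), 'wrist_torque': array([0.01456513, 0.07855927, 0.02204504]), 'grasp_force': 0.0, 'finger_gap': 1.0038411745790374}
```

View pics/sc0.png

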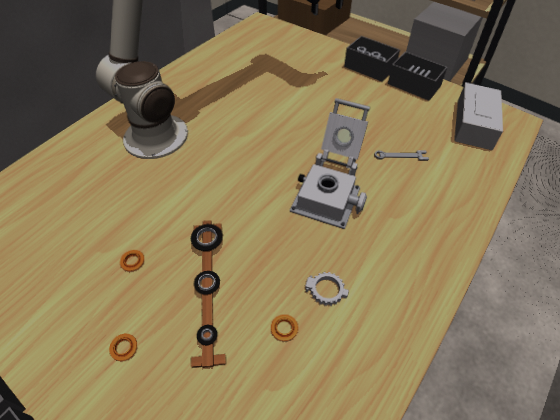

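View pics/si0.png

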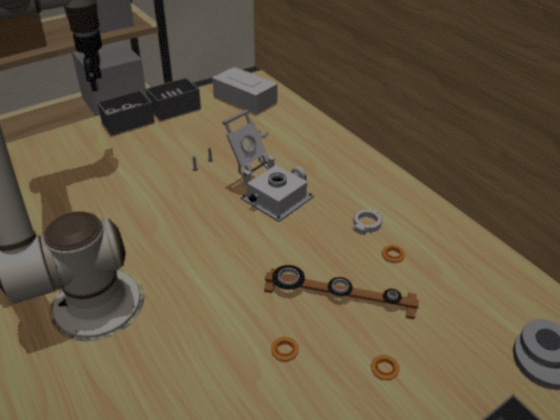

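Scene view: the rings on the rack are DN50 (207,238), DN40 (207,283) and DN25 (207,335). Orange look-alikes are at (132,261), (123,347) and (285,328), with the clamp ring at (327,289), the port at (328,184) and the handle at (350,105). Side view: DN50 (289,276), DN40 (340,287), DN25 (392,296), port (278,180), handle (238,119).
The DN40 is the middle black one, since its 41 mm sleeve fits the 43 mm counterbore. I'll enlarge next to check the choice and read pixels.

Run:
```python
from h import *
a,Ta=load("sc0");b,Tb=load("si0")
A=a["img"];B=b["img"]
def crop(I,u,v,w,h,s): return cv2.resize(I[v:v+h,u:u+w],None,fx=s,fy=s,interpolation=cv2.INTER_CUBIC)
# 4 tiles 400x300, scale 4 (100x75) / chamber 2.667(150x112)
t=[crop(A,157,245,100,75,4),crop(B,290,250,100,75,4),cv2.resize(A[95:230,280:380+80],(400,300),interpolation=cv2.INTER_CUBIC),cv2.resize(B[100:220,190:350],(400,300),interpolation=cv2.INTER_CUBIC)]
cv2.imwrite("pics/crops.png",np.vstack([np.hstack(t[:2]),np.hstack(t[2:])]))
for n,p,q,z in [("dn50",(207,238),(289,276),.0285),("dn40",(207,283),(340,287),.0285),("dn25",(207,335),(392,296),.0285),("port",(328,184),(278,180),.074),("handle",(350,105),(238,119),.2)]:
    P,e=tri([ray(a,Ta,p),ray(b,Tb,q)]);print(n,P.round(4),np.round(e,4),atz(a,Ta,p,z).round(4),atz(b,Tb,q,z).round(4))
```

```text
dn50 [ 0.4071 -0.1911  0.0272] [0.0013 0.0013] [ 0.4086 -0.193   0.0285] [ 0.4064 -0.1906  0.0285]
dn40 [ 0.4886 -0.2798  0.0237] [0.0001 0.0001] [ 0.4909 -0.2814  0.0285] [ 0.4856 -0.2828  0.0285]
dn25 [ 0.5705 -0.368   0.0251] [0.0003 0.0003] [ 0.5719 -0.369   0.0285] [ 0.5681 -0.3696  0.0285]
port [0.5626 0.098  0.0643] [0.0004 0.0004] [0.5663 0.0907 0.074 ] [0.5553 0.0865 0.074 ]
handle [0.5217 0.2409 0.2032] [0.0027 0.0027] [0.5184 0.2491 0.2   ] [0.5229 0.2409 0.2   ]
```

View pics/crops.png

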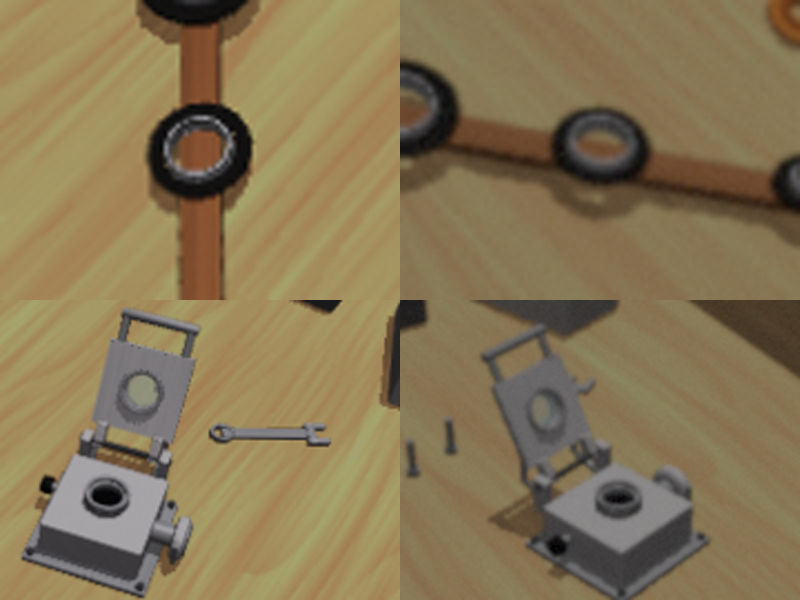

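Emit:
{"api": "arm_command", "payload": {
  "moves": [
    [0.28,-0.955,0,0,0,-0.12,1],
    [0.28,-0.955,0,0,0,-0.12,1],
    [0.28,-0.955,0,0,0,-0.12,1],
    [0.28,-0.955,0,0,0,-0.12,1],
    [0.28,-0.955,0,0,0,-0.12,1],
    [0.28,-0.955,0,0,0,-0.12,1],
    [0.28,-0.955,0,0,0,-0.12,1],
    [0.28,-0.955,0,0,0,-0.12,1],
    [0.28,-0.955,0,0,0,-0.12,1],
    [0.28,-0.955,0,0,0,-0.12,1],
    [0.28,-0.955,0,0,0,-0.12,1],
    [0.28,-0.955,0,0,0,-0.12,1],
    [0.28,-0.955,0,0,0,-0.12,1],
    [0.28,-0.955,0,0,0,-0.12,1],
    [0.28,-0.955,0,0,0,-0.12,1],
    [0.28,-0.955,0,0,0,-0.12,1],
    [0.28,-0.955,0,0,0,-0.12,1],
    [0.28,-0.955,0,0,0,-0.12,1]
  ]
}}

```text
time: 1.65
eef_pos: [0.3628, 0.1473, 0.2313]
tcp_rot: [0.953, -0.303, -0.0, -0.0]
wrist_force: [0.7, 0.2, 0.1]
finger_gap: 0.998
grasp_force: 0.0
```

Emit:
{"api": "arm_command", "payload": {
  "moves": [
    [0.28,-0.955,0,0,0,-0.11,1],
    [0.28,-0.955,0,0,0,-0.11,1],
    [0.28,-0.955,0,0,0,-0.11,1],
    [0.28,-0.955,0,0,0,-0.11,1],
    [0.28,-0.955,0,0,0,-0.11,1],
    [0.28,-0.955,0,0,0,-0.11,1],
    [0.28,-0.955,-0.2,0,0,-0.11,1],
    [0.28,-0.955,-0.2,0,0,-0.11,1],
    [0.28,-0.955,-0.2,0,0,-0.11,1],
    [0.28,-0.955,-0.3,0,0,-0.11,1],
    [0.28,-0.955,-0.3,0,0,-0.11,1],
    [0.28,-0.955,-0.3,0,0,-0.11,1],
    [0.28,-0.955,-0.3,0,0,-0.11,1],
    [0.28,-0.955,-0.3,0,0,-0.11,1],
    [0.28,-0.955,-0.3,0,0,-0.11,1],
    [0.28,-0.955,-0.3,0,0,-0.11,1],
    [0.28,-0.955,-0.3,0,0,-0.11,1],
    [0.28,-0.955,-0.3,0,0,-0.11,1],
    [0,0,0,0,0,0,1],
    [0,0,0,0,0,0,1]
  ]
}}

```text
time: 3.32
eef_pos: [0.4883, -0.2819, 0.1475]
tcp_rot: [0.916, -0.401, -0.001, 0.0]
wrist_force: [-0.0, 0.3, 0.5]
finger_gap: 0.995
grasp_force: 0.0
```

Run:
```python
from h import *
a,Ta=load("sc0");b,Tb=load("si0")
for n,p,q in [("dn40top",(206.75,281.75),(340.5,283)),("port",(328.2,182.3),(277.6,178)),("handle",(352.5,104.7),(235.8,117))]:
    P,e=tri([ray(a,Ta,p),ray(b,Tb,q)]);print(n,P.round(4),np.round(e,4))
w,T=snap("wrist","w1");s=robot.sense();print(s["eef_pos"],R.from_quat(s["tcp_rot"]).as_matrix().round(3),s["joint_pos"].round(3),s["wrist_force"],K(w)[0,0])
```

```text
dn40top [ 0.4904 -0.2796  0.0346] [0.0016 0.0016]
port [0.5621 0.0989 0.0703] [0. 0.]
handle [0.523  0.2536 0.2002] [0.0001 0.0001]
[ 0.48837517 -0.28127259  0.14813906] [[ 0.68  -0.733 -0.001]
 [-0.733 -0.68   0.001]
 [-0.001  0.001 -1.   ]] [-0.235  0.356 -0.261 -0.    -0.955  0.983] [0.24634443 0.17817116 0.81155821] 339.53846837544086
```

View pics/w1.png

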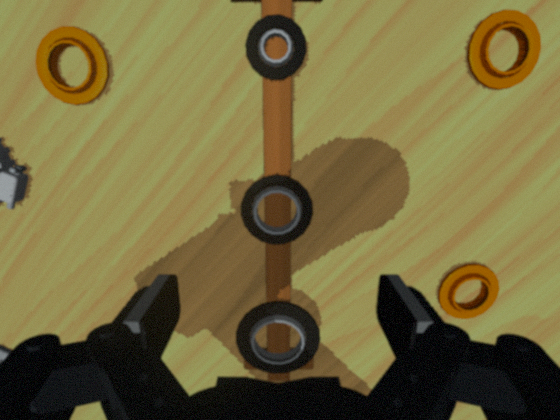

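Wrist view: the DN40's bead outline is centred at (276.5,209.5), 71 px wide, which matches 59 mm at this range. It is the middle size, black, between DN25 (275,46) and DN50 (278,338). The orange rings sit off the rack.

Run:
```python
from h import *
w,T=load("w1")
g=cv2.cvtColor(w["img"],cv2.COLOR_BGR2GRAY);sub=g[165:255,230:325];m=(sub<38).astype(np.uint8)
n,l,st,ce=cv2.connectedComponentsWithStats(m)
for i in range(1,n):
    if st[i,4]>300:
        c=max(cv2.findContours((l==i).astype(np.uint8),0,1)[0],key=len);print(st[i],cv2.fitEllipse(c))
print("centre at z.0265",atz(w,T,(276.5,209.5),.0265),"left/right",atz(w,T,(241,210),.0265),atz(w,T,(312,210),.0265))
print("dn25",atz(w,T,(276,47),.0265),"dn50",atz(w,T,(278,338),.0265))
b,Tb=load("si0");a,Ta=load("sc0")
print("tri w/scene+side",tri([ray(w,T,(276.5,209.5)),ray(a,Ta,(207,282.2)),ray(b,Tb,(340,286.5))]))
```

```text
[  12   10   71   70 1748] ((46.668121337890625, 44.459861755371094), (67.26702880859375, 69.06474304199219), 86.70291900634766)
centre at z.0265 [ 0.48714236 -0.27922734  0.0265    ] left/right [ 0.50806383 -0.25930032  0.0265    ] [ 0.46565616 -0.29853137  0.0265    ]
dn25 [ 0.56961155 -0.36806171  0.0265    ] dn50 [ 0.40229566 -0.18930718  0.0265    ]
tri w/scene+side (array([ 0.4878526 , -0.27936343,  0.025901  ]), [np.float64(0.0008411399226530429), np.float64(0.0005023142480621009), np.float64(0.0006317761911813238)])
```

Emit:
{"api": "arm_command", "payload": {
  "moves": [
    [-0.05,0.08,-0.5,0,0,0,1],
    [0,0,-0.8,0,0,0,1],
    [0,0,-0.8,0,0,0,1],
    [0,0,-0.8,0,0,0,1],
    [0,0,-0.8,0,0,0,1],
    [0,0,-0.6,0,0,0,1],
    [0,0,-0.5,0,0,0,1],
    [0,0,-0.4,0,0,0,1],
    [0,0,-0.3,0,0,0,1],
    [0,0,-0.12,0,0,0,1],
    [0,0,0,0,0,0,1],
    [0,0,0,0,0,0,1]
  ]
}}

```text
time: 4.37
eef_pos: [0.4881, -0.2791, 0.0089]
tcp_rot: [0.917, -0.399, 0.001, -0.0]
wrist_force: [0.1, -0.3, 1.4]
finger_gap: 0.999
grasp_force: 0.0
```

Run:
```python
from h import *
w,T=snap("wrist","w2");s=robot.sense();print(s["eef_pos"],s["wrist_force"],atz(w,T,(277,210),.0265))
b,Tb=snap("side","si2")
cv2.imwrite("pics/v2.png",np.vstack([cv2.resize(w["img"],(400,300)),cv2.resize(b["img"][245:320,290:390],(400,300))]))
```

```text
[ 0.48822466 -0.27924152  0.00909081] [ 0.30463863 -0.49389088  0.56378811] [ 0.51314995 -0.30588843  0.0265    ]
```

View pics/v2.png

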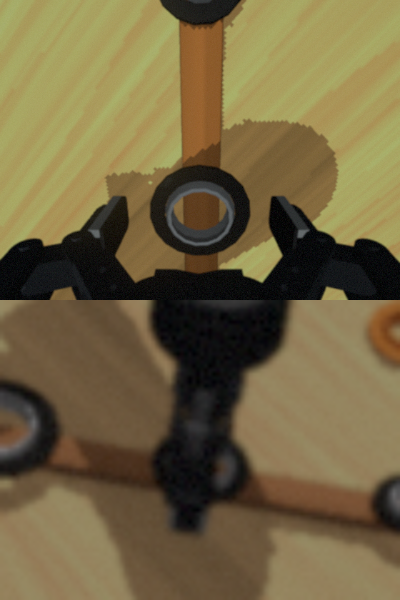

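The wrist tile shows the ring's bead centred at about (280,295) full-scale, between the two pads. I'll check the offset, then close.

Run:
```python
from h import *
w,T=load("w2");print(atz(w,T,(280,294),.029),atz(w,T,(280,294),.024))
```

```text
[ 0.48818861 -0.28084064  0.029     ] [ 0.48621505 -0.27875475  0.024     ]
```

Emit:
{"api": "arm_command", "payload": {
  "moves": [
    [0,0,0,0,0,0,0.8],
    [0,0,0,0,0,0,0.6],
    [0,0,0,0,0,0,0.5],
    [0,0,0,0,0,0,0.5],
    [0,0,0,0,0,0,0.5],
    [0,0,0,0,0,0,0.5]
  ]
}}

```text
time: 4.97
eef_pos: [0.4881, -0.2793, 0.0096]
tcp_rot: [0.917, -0.4, 0.001, 0.0]
wrist_force: [-1.0, 1.0, 6.8]
finger_gap: 0.654
grasp_force: 62.0
```

Emit:
{"api": "arm_command", "payload": {
  "moves": [
    [0,0,0.3,0,0,0,0.5],
    [0,0,0.6,0,0,0,0.5],
    [0,0,0.9,0,0,0,0.5],
    [0,0,0.9,0,0,0,0.5],
    [-0.1,0.9,0.5,0,0,0.5,0.5],
    [-0.1,0.9,0.5,0,0,0.5,0.5],
    [-0.1,0.9,0.5,0,0,0.5,0.5],
    [-0.1,0.9,0.5,0,0,0.5,0.5],
    [-0.1,0.9,0.5,0,0,0.5,0.5],
    [-0.1,0.9,0.5,0,0,0.5,0.5],
    [-0.1,0.9,0.5,0,0,0.5,0.5],
    [-0.1,0.9,0.5,0,0,0.5,0.5],
    [-0.1,0.9,0.5,0,0,0.5,0.5],
    [-0.1,0.9,0.4,0,0,0.5,0.5],
    [-0.1,0.9,0,0,0,0.5,0.5],
    [-0.1,0.9,0,0,0,0.5,0.5],
    [-0.1,0.9,0,0,0,0.5,0.5],
    [-0.1,0.9,0,0,0,0.5,0.5],
    [-0.1,0.9,0,0,0,0.5,0.5],
    [-0.1,0.9,0,0,0,0.5,0.5]
  ]
}}

```text
time: 6.63
eef_pos: [0.4471, 0.0818, 0.1988]
tcp_rot: [1.0, 0.009, 0.0, -0.0]
wrist_force: [-0.1, -1.1, -0.0]
finger_gap: 0.653
grasp_force: 63.5
```

Emit:
{"api": "arm_command", "payload": {
  "moves": [
    [0,0.5,0,0,0,0,0.5],
    [0,0.3,0,0,0,0,0.5],
    [0,0,0,0,0,0,0.5],
    [0,0,0,0,0,0,0.5]
  ]
}}

```text
time: 6.97
eef_pos: [0.4476, 0.1006, 0.1983]
tcp_rot: [1.0, 0.007, -0.0, 0.0]
wrist_force: [-0.0, 0.1, -0.5]
finger_gap: 0.654
grasp_force: 63.5
```

Run:
```python
from h import *
w,T=snap("wrist","w3");s=robot.sense();print(s["eef_pos"],R.from_quat(s["tcp_rot"]).as_matrix().round(3),s["wrist_force"],s["finger_gap"])
```

```text
[0.44754341 0.1002242  0.19822247] [[ 1.     0.014 -0.   ]
 [ 0.014 -1.    -0.   ]
 [-0.     0.    -1.   ]] [ 0.7151893  -0.09126708 -0.93020144] 0.6523657512997603
```

Emit:
{"api": "arm_command", "payload": {
  "moves": [
    [0.6,-0.6,0,0,0,0,0.5],
    [0.9,-0.9,0,0,0,0,0.5],
    [0.6,-0.9,0,0,0,0,0.5],
    [0,0,0,0,0,0,0.5],
    [0,0,0,0,0,0,0.5]
  ]
}}

```text
time: 7.43
eef_pos: [0.5003, 0.0389, 0.1978]
tcp_rot: [1.0, 0.006, -0.001, 0.0]
wrist_force: [-0.0, 0.1, 0.7]
finger_gap: 0.651
grasp_force: 63.5
```

Run:
```python
from h import *
w,T=snap("wrist","w4");s=robot.sense();print(s["eef_pos"],R.from_quat(s["tcp_rot"]).as_matrix().round(3),s["wrist_force"],s["finger_gap"])
a=load("w3")[0]
cv2.imwrite("pics/v4.png",np.vstack([a["img"][:300],w["img"][:300]]))
```

```text
[0.49987908 0.03952101 0.19790529] [[ 1.     0.012 -0.001]
 [ 0.012 -1.    -0.   ]
 [-0.001  0.    -1.   ]] [-0.00489456  0.1825399  -1.55780464] 0.653520373199598
```

View pics/v4.png

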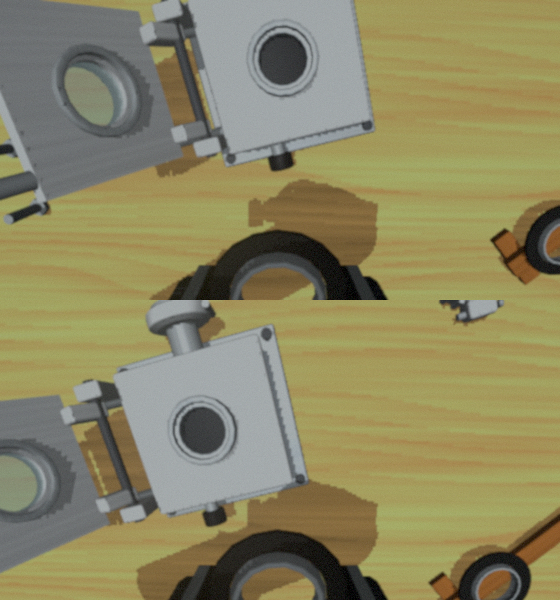

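Run:
```python
from h import *
a=load("w3")[0]["img"];b=load("w4")[0]["img"]
f=lambda I,u,v:cv2.convertScaleAbs(cv2.resize(I[v:v+100,u:u+100],(400,400),interpolation=cv2.INTER_CUBIC),alpha=1.0)
cv2.imwrite("pics/v5.png",np.hstack([f(a,233,8),f(b,153,80)]))
```

```text
(no output)
```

View pics/v5.png

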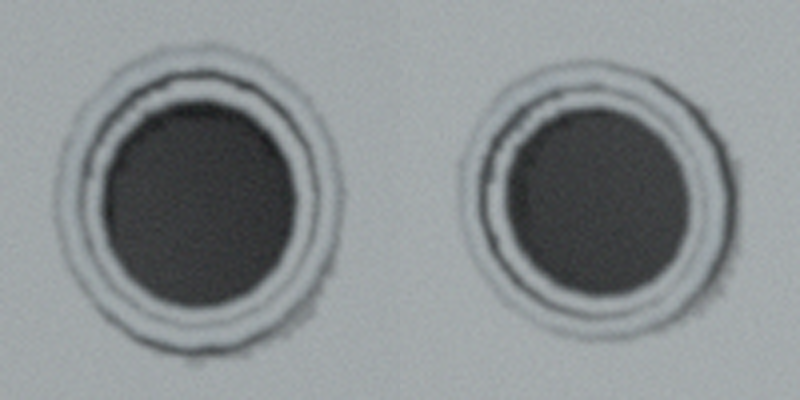

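Emit:
{"api": "arm_command", "payload": {
  "moves": [
    [0.15,0.3,0.1,0,0,-0.9,0.5],
    [0.15,0.3,0.1,0,0,-0.9,0.5],
    [0.15,0.3,0.1,0,0,-0.9,0.5],
    [0.15,0.3,0.1,0,0,-0.9,0.5],
    [0.15,0.3,0.1,0,0,-0.9,0.5],
    [0.15,0.3,0,0,0,-0.9,0.5],
    [0.15,0.3,0,0,0,-0.9,0.5],
    [0.15,0.3,0,0,0,-0.9,0.5],
    [0.15,0.3,0,0,0,-0.9,0.5],
    [0.15,0.3,0,0,0,-0.9,0.5],
    [0.15,0.3,0,0,0,-0.9,0.5],
    [0.15,0.3,0,0,0,-0.9,0.5],
    [0.15,0.3,0,0,0,-0.9,0.5],
    [0.1,0.2,0,0,0,-0.9,0.5],
    [0,0,0,0,0,0,0.5],
    [0,0,0,0,0,0,0.5],
    [0,0,0,0,0,0,0.5]
  ]
}}

```text
time: 8.9
eef_pos: [0.5508, 0.1432, 0.2108]
tcp_rot: [0.796, -0.606, -0.0, 0.0]
wrist_force: [0.3, -0.3, -1.3]
finger_gap: 0.657
grasp_force: 63.5
```

Run:
```python
from h import *
from scipy.optimize import least_squares
w,T=snap("wrist","w6");s=robot.sense();print(s["eef_pos"],R.from_quat(s["tcp_rot"]).as_matrix().round(3),s["joint_pos"].round(2),s["wrist_force"])
t=np.linspace(0,2*np.pi,180);C=np.c_[np.cos(t),np.sin(t),0*t]*.0265
A=load("w3");B=load("w4")
q=lambda lo,o:(np.array(lo)+.5)/4-.5+o
m=[(A,q([58,340],233),q([45,350],8)),(B,q([60,335],153),q([62,338],80))]
def f(P):
    r=[]
    for (c,TT),x,y in m:
        p=proj(c,TT,P+C);r+=[p[:,0].min()-x[0],p[:,0].max()-x[1],p[:,1].min()-y[0],p[:,1].max()-y[1]]
    return r
o=least_squares(f,[.562,.099,.074]);print("port",o.x.round(4),o.fun.round(2))
p1,p2=atz(*B,(98,95),.0765),atz(*B,(131,190),.0765);print("pin",p1,p2,np.degrees(np.arctan2(*(p1-p2)[1::-1])))
print("pin to port",((p1-o.x)+(p2-o.x))/2)
img=w["img"];cv2.imwrite("pics/v6.png",np.hstack([img[:,:],]))
```

```text
[0.55089541 0.14314082 0.21090839] [[ 0.265 -0.964 -0.   ]
 [-0.964 -0.265 -0.   ]
 [-0.     0.    -1.   ]] [ 0.54  0.31 -0.16 -0.   -1.1  -0.27] [-0.37728695 -0.76190452 -0.12288877]
port [0.5601 0.0997 0.0708] [-0.41  0.63  0.2   0.5   0.42 -0.65 -0.63 -0.08]
pin [0.58614557 0.17599442 0.0765    ] [0.51312658 0.15842985 0.0765    ] 13.525416568359935
pin to port [-0.01051173  0.06749323  0.00570939]
```

View pics/v6.png

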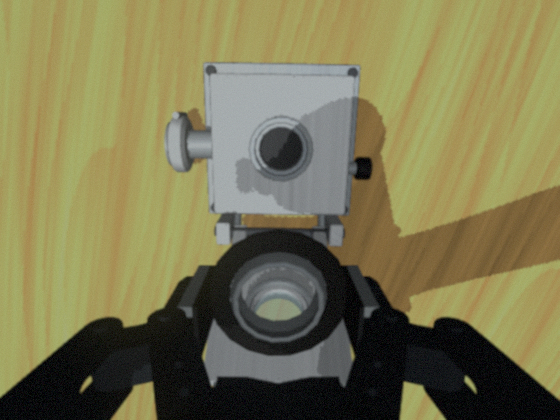

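Wrist view at placing yaw: port flange spans x 249..312, y 117..181, centre about (280.5,149). The held bead spans x 207..352, y 230..355, and looks level.

Run:
```python
from h import *
from scipy.optimize import least_squares
w,T=load("w6")
g=cv2.cvtColor(w["img"],cv2.COLOR_BGR2GRAY)
print("col280 rows222-240",g[222:240,280],"rows345-362",g[345:362,280])
print("row280 L",g[285,200:216],"R",g[285,345:360])
t=np.linspace(0,2*np.pi,180);C=np.c_[np.cos(t),np.sin(t),0*t]
def fit(r,x,y,P0,z=None):
    def f(P):
        P=np.r_[P[:2],z if z else P[2]];p=proj(w,T,P+C*r);return [p[:,0].min()-x[0],p[:,0].max()-x[1],p[:,1].min()-y[0],p[:,1].max()-y[1]]
    o=least_squares(f,P0,x_scale=.01);return o.x.round(4),o.fun.round(2)
s=np.array([.5509,.1431,.2109]);Rm=T[:3,:3]
tool=np.array([[.265,-.964,0],[-.964,-.265,0],[0,0,-1]])
for z in (.074,.0708): print("port",fit(.0265,(249,312),(117,181),[.56,.1,.074],z))
for z in (.229,.2265,None):
    P,e=fit(.0295,(207,352),(230,355),[.55,.143,.229],z);Q=P.copy();Q[2]=z or P[2];print("ring",P,e,"tool",(tool.T@(Q-s)).round(4))
```

```text
col280 rows222-240 [104 104 105 103  96  80  61  33  26  27  27  29  20  29  26  31  31  29] rows345-362 [ 21  25  23  31  23  30  34  35  33  40  71 109 121 125 123 123 122]
row280 L [45 40 33 28 32 26 30 28 23 26 25 28 38 21 23 34] R [ 9 18 15  9 15  9  3 11 10 23 42 45 48 46 46]
port (array([0.5598, 0.1002, 0.074 ]), array([-0.84,  0.84, -0.6 ,  0.71]))
port (array([0.5597, 0.1005, 0.074 ]), array([-0.48,  0.48, -0.27,  0.32]))
ring [0.5493 0.1436 0.229 ] [ 2.37 -2.36  0.22 -0.69] tool [-0.0009  0.0014 -0.0181]
ring [0.5489 0.1448 0.229 ] [ 3.7  -3.7   1.14 -2.08] tool [-0.0022  0.0015 -0.0156]
ring [0.5496 0.1422 0.2318] [ 0.8  -0.8  -0.84  0.97] tool [ 0.0005  0.0015 -0.0209]
```

Emit:
{"api": "arm_command", "payload": {
  "moves": [
    [0.2,-0.86,0,0,0,0,0.5],
    [0.2,-0.87,0,0,0,0,0.5],
    [0,0,-0.5,0,0,0,0.5],
    [0,0,-0.8,0,0,0,0.5],
    [0,0,-0.8,0,0,0,0.5],
    [0,0,-0.8,0,0,0,0.5],
    [0,0,-0.8,0,0,0,0.5],
    [0,0,-0.7,0,0,0,0.5],
    [0,0,-0.6,0,0,0,0.5],
    [0,0,-0.5,0,0,0,0.5],
    [0,0,-0.3,0,0,0,0.5],
    [0,0,0,0,0,0,0.5],
    [0,0,0,0,0,0,0.5],
    [0,0,0,0,0,0,0.5]
  ]
}}

```text
time: 10.12
eef_pos: [0.5621, 0.1003, 0.0668]
tcp_rot: [0.795, -0.607, 0.001, -0.001]
wrist_force: [0.5, -0.6, -0.1]
finger_gap: 0.651
grasp_force: 63.5
```

Run:
```python
from h import *
s=robot.sense();print(s["eef_pos"],s["wrist_force"],s["wrist_torque"])
```

```text
[0.56205122 0.10026702 0.06680905] [ 0.52449113 -0.61574785 -0.10084762] [ 0.0177616  -0.03777237 -0.04638035]
```

Emit:
{"api": "arm_command", "payload": {
  "moves": [
    [-0.03,-0.02,-0.05,0,0,0,0.5],
    [0,0,-0.06,0,0,0,0.5],
    [0,0,-0.06,0,0,0,0.5],
    [0,0,-0.04,0,0,0,0.5],
    [0,0,0,0,0,0,0.5]
  ]
}}

```text
time: 10.53
eef_pos: [0.5605, 0.0996, 0.0604]
tcp_rot: [0.795, -0.607, -0.0, 0.0]
wrist_force: [-0.5, -0.0, -0.2]
finger_gap: 0.654
grasp_force: 63.5
```

Emit:
{"api": "arm_command", "payload": {
  "moves": [
    [0,0,-0.04,0,0,0,0.5],
    [0,0,-0.04,0,0,0,0.5],
    [0,0,0,0,0,0,0.5]
  ]
}}

```text
time: 10.78
eef_pos: [0.5607, 0.0996, 0.0599]
tcp_rot: [0.795, -0.607, 0.0, 0.0]
wrist_force: [-2.3, 0.1, 7.2]
finger_gap: 0.652
grasp_force: 64.1
```

Emit:
{"api": "arm_command", "payload": {
  "moves": [
    [0,0,-0.04,0,0,0,0.5],
    [0,0,0,0,0,0,0.5]
  ]
}}

```text
time: 10.95
eef_pos: [0.5607, 0.0996, 0.0598]
tcp_rot: [0.795, -0.606, 0.0, 0.0]
wrist_force: [-4.0, -0.2, 11.8]
finger_gap: 0.65
grasp_force: 64.4
```

Emit:
{"api": "arm_command", "payload": {
  "moves": [
    [0,0,0.02,0,0,0,0.8],
    [0,0,0,0,0,0,0.95],
    [0,0,0,0,0,0,1],
    [0,0,0,0,0,0,1],
    [0,0,0.4,0,0,0,1],
    [0,0,0.8,0,0,0,1],
    [0,0,0.9,0,0,0,1],
    [0,0,0.9,0,0,0,1],
    [0,0,0,0,0,0,1],
    [0,0,0,0,0,0,1]
  ]
}}

```text
time: 11.78
eef_pos: [0.5616, 0.1, 0.1351]
tcp_rot: [0.795, -0.607, 0.001, -0.002]
wrist_force: [0.3, 0.3, -0.6]
finger_gap: 0.996
grasp_force: 0.0
```

Run:
```python
from h import *
w,T=snap("wrist","w7");a,Ta=snap("scene","sc7");b,Tb=snap("side","si7")
s=robot.sense();print(s["eef_pos"])
f=lambda I,u,v,k=70:cv2.resize(I[v:v+k,u:u+k],(300,300),interpolation=cv2.INTER_CUBIC)
cv2.imwrite("pics/v7.png",np.hstack([cv2.resize(w["img"][140:410,160:430],(300,300)),np.vstack([f(a["img"],293,145)]),]))
```

```text
[0.55997022 0.09932179 0.13231793]
```

View pics/v7.png

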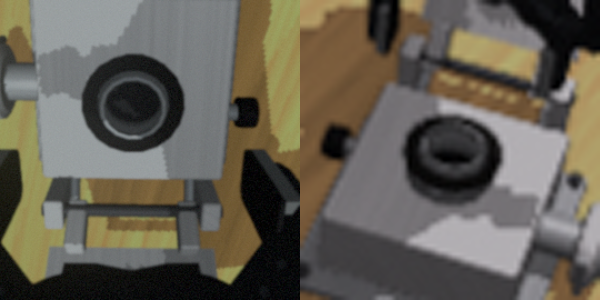

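The ring lies flat and centred on the flange. Contact at TCP z 0.0598 also agrees with a seated bead (0.0596 expected). Next is the handle.

Emit:
{"api": "arm_command", "payload": {
  "moves": [
    [0,0,0.8,0,0,0,1],
    [0,0,0.95,0,0,0,1],
    [0,0,0.95,0,0,0,1],
    [0,0,0.95,0,0,0,1],
    [-0.1,0.41,0.95,0,0,0.92,1],
    [-0.1,0.41,0.85,0,0,0.92,1],
    [-0.1,0.41,0,0,0,0.92,1],
    [-0.1,0.41,0,0,0,0.92,1],
    [-0.1,0.41,0,0,0,0.92,1],
    [-0.1,0.41,0,0,0,0.92,1],
    [-0.1,0.41,0,0,0,0.92,1],
    [-0.1,0.41,0,0,0,0.92,1],
    [-0.1,0.41,0,0,0,0.92,1],
    [-0.1,0.41,0,0,0,0.92,1],
    [-0.1,0.41,0,0,0,0.92,1],
    [-0.1,0.41,0,0,0,0.92,1],
    [-0.1,0.41,0,0,0,0.92,1],
    [-0.1,0.41,0,0,0,0.92,1],
    [-0.1,0.41,0,0,0,0.92,1],
    [-0.1,0.41,0,0,0,0.92,1]
  ]
}}

```text
time: 13.6
eef_pos: [0.5201, 0.2638, 0.2679]
tcp_rot: [0.993, 0.121, -0.001, 0.001]
wrist_force: [0.1, -0.0, -0.6]
finger_gap: 1.001
grasp_force: 0.0
```

Emit:
{"api": "arm_command", "payload": {
  "moves": [
    [0,0,0,-0.65,-0.16,0,1],
    [0,0,0,-0.65,-0.16,0,1],
    [0,0,0,-0.65,-0.16,0,1],
    [0,0,0,0,0,0,1],
    [0,0,0,0,0,0,1]
  ]
}}

```text
time: 14.02
eef_pos: [0.5199, 0.264, 0.2675]
tcp_rot: [0.987, 0.119, 0.011, 0.105]
wrist_force: [-0.6, -0.0, 0.3]
finger_gap: 0.998
grasp_force: 0.0
```

Run:
```python
from h import *
w,T=snap("wrist","w8");b,Tb=snap("side","si8");a,Ta=snap("scene","sc8")
s=robot.sense();print(s["eef_pos"],R.from_quat(s["tcp_rot"]).as_matrix().round(3),s["joint_pos"].round(2),s["wrist_force"])
print(proj(w,T,[[.522,.2537,.2008],[.5656,.2647,.2008],[.4784,.2427,.2008]]))
f=lambda I,u,v,k=60:cv2.resize(I[v:v+k,u:u+80],(240,180),interpolation=cv2.INTER_CUBIC)
cv2.imwrite("pics/v8.png",np.hstack([w["img"],np.vstack([f(a["img"],310,85),f(b["img"],200,90),np.zeros((60,240,3),np.uint8)])]))
```

```text
[0.52076288 0.26322004 0.26919714] [[ 0.972  0.229  0.049]
 [ 0.234 -0.951 -0.202]
 [ 0.001  0.208 -0.978]] [ 0.83  0.32 -0.07  0.18 -1.3   0.91] [-0.1572354  -0.15576521  0.51291261]
[[273.11680699 229.24356221]
 [272.26769798 160.99508783]
 [273.88595111 289.81209761]]
```

View pics/v8.png

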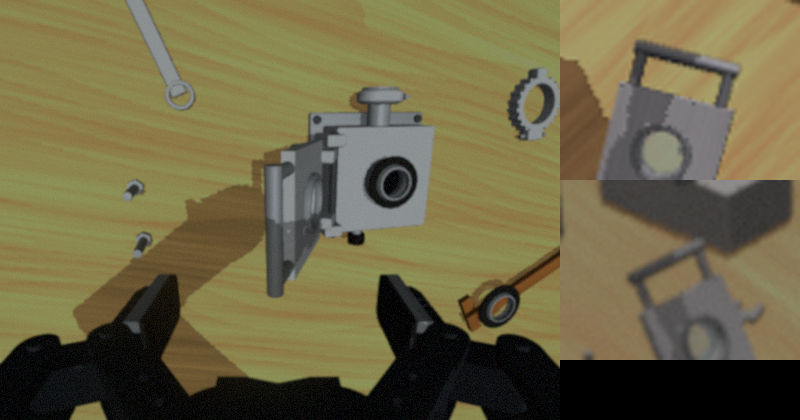

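The wrist view shows the bar from (274,164) to (276,295), centre (275,229.5), against the predicted (273,229). The handle position is therefore confirmed within about 1 mm. The ring is still seated at (391,182).

Emit:
{"api": "arm_command", "payload": {
  "moves": [
    [-0.08,0.16,0,0,0,0,1],
    [0.02,-0.1,-0.5,0,0,0,1],
    [0.03,-0.12,-0.6,0,0,0,1],
    [0.03,-0.12,-0.6,0,0,0,1],
    [0.03,-0.12,-0.6,0,0,0,1],
    [0.03,-0.1,-0.5,0,0,0,1],
    [0.02,-0.08,-0.37,0,0,0,1],
    [0.01,-0.04,-0.2,0,0,0,1],
    [0,0,0,0,0,0,1],
    [0,0,0,0,0,0,1]
  ]
}}

```text
time: 15.0
eef_pos: [0.5233, 0.2507, 0.1856]
tcp_rot: [0.988, 0.118, 0.013, 0.104]
wrist_force: [0.1, -0.1, -0.8]
finger_gap: 1.001
grasp_force: 0.0
```

Emit:
{"api": "arm_command", "payload": {
  "moves": [
    [0,0,0,0,0,0,0.7],
    [0,0,0,0,0,0,0.5],
    [0,0,0,0,0,0,0.35],
    [0,0,0,0,0,0,0.25]
  ]
}}

```text
time: 15.33
eef_pos: [0.523, 0.2508, 0.1855]
tcp_rot: [0.987, 0.118, 0.013, 0.104]
wrist_force: [-0.2, -0.1, 0.7]
finger_gap: 0.457
grasp_force: 0.0
```

Emit:
{"api": "arm_command", "payload": {
  "moves": [
    [0,0,0,0,0,0,0.2],
    [0,0,0,0,0,0,0.15],
    [0,0,0,0,0,0,0.05],
    [0,0,0,0,0,0,0],
    [0,0,0,0,0,0,0],
    [0,0,0,0,0,0,0]
  ]
}}

```text
time: 15.83
eef_pos: [0.5231, 0.2495, 0.1857]
tcp_rot: [0.987, 0.118, 0.013, 0.105]
wrist_force: [1.5, -6.0, 2.8]
finger_gap: 0.115
grasp_force: 58.5
```

Run:
```python
from h import *
s=robot.sense();p=s["eef_pos"];Rm=R.from_quat(s["tcp_rot"]).as_matrix();print(p,s["wrist_force"],s["wrist_torque"],s["finger_gap"])
# path relative to hinge; bar at tool-fixed offset from TCP
yd=np.array([-.245,.969,0]);z=np.array([0,0,1.])
bar=lambda t:.152*(-np.cos(t)*yd+np.sin(t)*z)+.0135*(np.sin(t)*yd+np.cos(t)*z)
ts=2.1+(1.418-2.1)*np.linspace(0,1,19)
B=np.array([bar(t) for t in ts]);print("bar now implied at tcp+:",(p-.017*Rm[:,2]))
H=np.array([.5605,.1003,.074])+.07*yd+[0,0,.0025];print("model bar start/end",H+B[0],H+B[-1])
print((np.diff(B,axis=0)/.025).round(2));print("total",((B[-1]-B[0])/.025).round(3))
```

```text
[0.52313593 0.24949309 0.18568946] [ 1.51953165 -5.95940364  2.82379654] [-1.27285477 -0.3193231   0.20907262] 0.11459461693777412
bar now implied at tcp+: [0.52228526 0.25297354 0.20230761]
model bar start/end [0.52169447 0.25377985 0.2008924 ] [0.54574905 0.15864149 0.22878383]
[[ 0.05 -0.19  0.13]
 [ 0.05 -0.19  0.12]
 [ 0.05 -0.19  0.12]
 [ 0.05 -0.2   0.11]
 [ 0.05 -0.2   0.1 ]
 [ 0.05 -0.21  0.09]
 [ 0.05 -0.21  0.08]
 [ 0.05 -0.21  0.08]
 [ 0.05 -0.21  0.07]
 [ 0.05 -0.22  0.06]
 [ 0.06 -0.22  0.05]
 [ 0.06 -0.22  0.04]
 [ 0.06 -0.22  0.03]
 [ 0.06 -0.22  0.02]
 [ 0.06 -0.22  0.02]
 [ 0.06 -0.22  0.01]
 [ 0.06 -0.22 -0.  ]
 [ 0.06 -0.22 -0.01]]
total [ 0.962 -3.806  1.116]
```

Emit:
{"api": "arm_command", "payload": {
  "moves": [
    [0.02,-0.1,0.07,0,0,0,0],
    [0.05,-0.19,0.12,0,0,0,0],
    [0.05,-0.19,0.12,0,0,0,0],
    [0.05,-0.19,0.12,0,0,0,0],
    [0.05,-0.2,0.11,0,0,0,0],
    [0.02,-0.1,0.05,0,0,0,0],
    [0,0,0,0,0,0,0],
    [0,0,0,0,0,0,0]
  ]
}}

```text
time: 16.5
eef_pos: [0.5291, 0.2262, 0.2006]
tcp_rot: [0.987, 0.118, 0.013, 0.104]
wrist_force: [-2.6, 2.3, 2.6]
finger_gap: 0.112
grasp_force: 58.9
```

Run:
```python
from h import *
s=robot.sense();print(s["eef_pos"],s["wrist_force"],s["wrist_torque"],s["finger_gap"])
```

```text
[0.52914895 0.22620106 0.20055214] [-2.58321312  2.31115618  2.55156283] [1.21782563 0.68731907 0.15529694] 0.11224373224973307
```

Emit:
{"api": "arm_command", "payload": {
  "moves": [
    [0.03,-0.1,0.05,0,0,0,0],
    [0.05,-0.21,0.09,0,0,0,0],
    [0.05,-0.21,0.08,0,0,0,0],
    [0.05,-0.21,0.08,0,0,0,0],
    [0.05,-0.21,0.07,0,0,0,0],
    [0.05,-0.22,0.06,0,0,0,0],
    [0.06,-0.22,0.05,0,0,0,0],
    [0.06,-0.22,0.03,0,0,0,0],
    [0.03,-0.11,0.02,0,0,0,0],
    [0,0,0,0,0,0,0],
    [0,0,0,0,0,0,0]
  ]
}}

```text
time: 17.42
eef_pos: [0.5402, 0.1837, 0.2137]
tcp_rot: [0.988, 0.118, 0.014, 0.104]
wrist_force: [-1.2, 3.5, 4.4]
finger_gap: 0.114
grasp_force: 62.0
```

Run:
```python
from h import *
s=robot.sense();print(s["eef_pos"],s["wrist_force"],s["wrist_torque"],s["finger_gap"])
```

```text
[0.54018993 0.18366529 0.21372008] [-1.16524728  3.54140969  4.44308247] [1.6219827  0.47261873 0.15827537] 0.11398837495345973
```

Emit:
{"api": "arm_command", "payload": {
  "moves": [
    [0.03,-0.12,0.02,0,0,0,0],
    [0.05,-0.22,0.02,0,0,0,0],
    [0.06,-0.22,0,0,0,0,0],
    [0.06,-0.22,0,0,0,0,0],
    [0.05,-0.22,-0.01,0,0,0,0],
    [0.03,-0.13,-0.01,0,0,0,0],
    [0,-0.04,0,0,0,0,0],
    [0,0,0,0,0,0,0],
    [0,0,0,0,0,0,0],
    [0,0,0,0,0,0,0]
  ]
}}

```text
time: 18.25
eef_pos: [0.5477, 0.1545, 0.2142]
tcp_rot: [0.987, 0.118, 0.014, 0.104]
wrist_force: [4.7, 0.8, 4.1]
finger_gap: 0.111
grasp_force: 62.8
```

Run:
```python
from h import *
for i in range(2):
    w,T=snap("wrist","w9");s=robot.sense();print(s["eef_pos"],s["wrist_force"],s["wrist_torque"],s["finger_gap"])
a,Ta=snap("scene","sc9");b,Tb=snap("side","si9")
# lid corners: predicted edge pixels for several angles in scene/side
yd=np.array([-.245,.969,0]);xd=np.array([.969,.245,0]);z=np.array([0,0,1.]);H=np.array([.5605,.1003,.0765])+.07*yd
def P(t,x,u,n):return H+x*xd+u*(-np.cos(t)*yd+np.sin(t)*z)+n*(np.sin(t)*yd+np.cos(t)*z)
for nm in("0","9"):
  for c,TT,name in ((*load("sc"+nm),"sc"),(*load("si"+nm),"si")):
    for t in ((2.1,) if nm=="0" else (1.368,1.418,1.468)):
        print(nm,name,t,proj(c,TT,[P(t,-.045,.152,.0135),P(t,.045,.152,.0135)]).round(1).tolist())
```

```text
[0.54768589 0.15454134 0.21415538] [6.46278621 1.43545863 5.06181729] [ 0.47155708 -1.37044722  0.4967105 ] 0.11026067758634231
[0.54767218 0.15459383 0.21417234] [4.48615219 0.81833992 4.15716873] [ 0.43908677 -1.34716606  0.51715003] 0.11514907304513018
0 sc 2.1 [[335.1, 100.0], [369.4, 108.7]]
0 si 2.1 [[223.3, 122.9], [246.9, 111.1]]
9 sc 1.368 [[323.0, 115.7], [360.3, 125.5]]
9 sc 1.418 [[324.1, 113.6], [361.2, 123.3]]
9 sc 1.468 [[325.1, 111.6], [362.1, 121.2]]
9 si 1.368 [[250.4, 128.1], [274.2, 115.5]]
9 si 1.418 [[248.3, 126.8], [272.2, 114.3]]
9 si 1.468 [[246.3, 125.6], [270.1, 113.2]]
```

```bash
cat > prof.py <<'E'
from h import *
yd=np.array([-.245,.969,0]);xd=np.array([.969,.245,0]);z=np.array([0,0,1.]);H=np.array([.5605,.1003,.0765])+.07*yd
def P(t,x,u,n):return H+x*xd+u*(-np.cos(t)*yd+np.sin(t)*z)+n*(np.sin(t)*yd+np.cos(t)*z)
def run(nm,t0):
  d=np.arange(-.12,.121,.015)
  for cam in ("sc","si"):
    c,T=load(cam+nm);g=c["img"].astype(np.float32)
    g=np.dstack([cv2.cvtColor(c["img"],cv2.COLOR_BGR2GRAY),c["img"][...,2].astype(int)-c["img"][...,0]]).astype(np.float32)
    for lo,hi in((-.03,-.018),(.018,.03)):
      X=np.linspace(lo,hi,9);r=[]
      for t in t0+d:
        p=proj(c,T,[P(t,x,.152,.0135) for x in X]).astype(np.float32)
        r.append(cv2.remap(g,p[:,:1],p[:,1:],1).mean((0,1)))
      r=np.array(r);print(nm,cam,lo,"gray",r[:,0].astype(int),"R-B",r[:,1].astype(int))
  print(d.round(3))
E
python3 -c "
from prof import *
run('0',2.1);run('9',1.418)"
```

```text
0 sc -0.03 gray [69 74 78 81 85 88 90 91 93 93 93 93 92 90 88 85 82] R-B [-1 -2 -2 -2 -2 -2 -2 -2 -2 -2 -2 -2 -2 -2 -2 -2 -2]
0 sc 0.018 gray [ 76  81  87  91  95  99 101 104 105 106 106 105 104 102  99  95  92] R-B [-2 -3 -3 -3 -3 -3 -3 -4 -4 -4 -4 -4 -4 -3 -3 -3 -3]
0 si -0.03 gray [73 74 75 76 77 78 79 80 80 80 80 80 80 79 78 76 73] R-B [8 6 5 4 3 2 2 2 2 1 1 1 1 0 0 0 0]
0 si 0.018 gray [72 74 75 77 79 80 82 83 84 85 85 85 84 84 83 82 80] R-B [1 1 0 1 1 1 1 1 2 2 2 2 2 2 2 2 3]
[-0.12  -0.105 -0.09  -0.075 -0.06  -0.045 -0.03  -0.015  0.     0.015
  0.03   0.045  0.06   0.075  0.09   0.105  0.12 ]
9 sc -0.03 gray [108 107 108 100  75  47  47  57  68  77  83  86 104 134 145 144 136] R-B [47 47 47 42 27  7  0 -1 -1 -2 -1  8 36 65 74 74 70]
9 sc 0.018 gray [129 124 121 116  87  51  55  79 102 122 126 128 132 144 150 149 149] R-B [51 49 47 46 31  7  0 -2 -2 -3 -2  6 33 60 69 70 70]
9 si -0.03 gray [108 105  95  83  74  66  60  59  62  68  75  85  99 110 117 121 122] R-B [42 44 41 36 29 20 11  4  1  1  6 16 28 39 47 51 53]
9 si 0.018 gray [99 83 68 57 52 50 51 52 48 42 34 26 20 17 17 19 22] R-B [34 25 15  8  5  3  1  1  1  0  0  0  0  0  0  0 -1]
[-0.12  -0.105 -0.09  -0.075 -0.06  -0.045 -0.03  -0.015  0.     0.015
  0.03   0.045  0.06   0.075  0.09   0.105  0.12 ]
```

Emit:
{"api": "arm_command", "payload": {
  "moves": [
    [0,0,0,0,0,0,0],
    [0,0,0,0,0,0,0],
    [0,0,0,0,0,0,0],
    [0,0,0,0,0,0,0],
    [0,0,0,0,0,0,0],
    [0,0,0,0,0,0,0]
  ]
}}

```text
time: 18.95
eef_pos: [0.5476, 0.1546, 0.2142]
tcp_rot: [0.987, 0.118, 0.014, 0.104]
wrist_force: [5.6, 1.1, 4.4]
finger_gap: 0.114
grasp_force: 62.8
```

```bash
python3 -c "
from h import *
s=robot.sense();print(s['eef_pos'],s['wrist_force'],np.abs(s['qd']).max());print(robot.hand_in())"
```

```text
[0.54764692 0.15461148 0.21417316] [5.55792713 1.12723547 4.41725751] 0.0018722628086761959
the job is handed in; nothing more can be done
None
```

The DN40 ring is seated flat in the port and released, and the lid is gripped motionless at about 1.42 rad (balance is 1.418, measured to roughly ±0.01 rad); I handed the job in at about 19 s and got no verdict back.

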